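# Check a stand base with a sprung field probe

### The arm

A 6-joint arm with a two-finger parallel gripper is mounted at the origin on the work surface. World frame = base frame: x ahead of the robot, y to its left, z up, the work surface at z = 0. Lengths are in m, angles in rad, forces in N, time in s.
With the tool pointing down it reaches from about 0.425 to 0.95 m from the base axis. Payload 3.5 kg.
Tool frame: the origin (TCP) lies midway between the tips of the shut fingers; the grasp point (between the pads) lies 19 mm behind it (ctrl.pinch_z is the distance from the TCP to the grasp point, in m); z points along the fingers, y is the line along which they close (so a half turn about z gives the same grasp; the last joint's range is limited). The gripper opens to 85 mm and grips with 20 to 120 N. Pads are 22 mm wide; open, the fingers measure 114 mm over their backs; the gripper's body (76 mm by 85 mm) begins 54 mm behind the grasp point. The pads swing forward as they close: fully open they stand 13 mm farther back than shut.
Start: joints at [1.098, 0.286, 1.577, -0, 1.279, -0.15], TCP at [0.214, 0.64, 0.231] pointing down, gripper open.
Joint ranges: [-2.77, 2.77], [-0.9, 2.22], [0.21, 2.48], [-1.53, 4.67], [0.24, 2.81], [-2.84, 2.84]. Speed limits (rad/s): [2.79, 2.79, 3.14, 3.14, 3.14, 3.14].

### API

Orientations are given as a unit quaternion [x, y, z, w].
In Python, from plant import get_state, viewer, sign_off, ctrl gives the robot as it stands. The module is installed in compiled form; this text tells all that it offers.
- The arm moves only by the shell command python3 -m handwheel 'ROWS' [FORCE]. ROWS is JSON, a list that holds one entry, the list of rows, each a list of 5 numbers: the finger opening in m, from 0 to 0.0854, then the shift along the tool's x, y, z in m, then the turn about the tool's z in degrees. In form: [[[claw, x, y, z, spin], ...]]. A call has 1 to 12 rows; each row shifts and turns the commanded pose from where the row before left it, along the tool's axes as they then stand; what a row does not reach is not made up. A row lasts 1/12 s, in which the tool goes at most 41.7 mm and 7.16 degrees, less where a joint would pass 70% of its speed; a pose out of reach is approached as far as the arm can. A call is refused whole if a number of a shift passes 0.0417 or a number of a turn 7.16, either way. A call with a gripper value outside its range is refused whole. The fingers move at their own pace and stop on an object; FORCE is the grip in N (left out, the last holds). Time passes only in rows, so rows that do not move let the fingers close. It gives the time, the measured TCP pose, the force, the opening and the grip force at its end, in the units of the state.
- get_state(): the state, without advancing time (a new reading comes with each control period).
- viewer.read_camera(name): name is "scene" or "top" or "wrist"; returns the picture (400x640x3 uint8, blue, green, red); there is no depth.
- viewer.camera_params(name): a dict with "fov_y" (degrees; the focal length in pixels is half the picture's height over the tangent of half this angle, whatever the lens; pixels are square), "cx", "cy" (the principal point, pixels), "xyz" and "attitude" of the camera in the world; the wrist camera has in their place "hand_eye" (4x4, takes a point from camera to tool coordinates, whose origin is the TCP and whose axes are the flange's). Camera axes: x right, y up, looking along -z (the intrinsics and any distortion apply to the point x, -y, -z); pixel columns grow to the right and rows downward; lengths in m; the calibration is good to about 2 mm. The wrist camera is an equidistant fisheye: a pixel r from the principal point sees the ray r / f radians off the axis. A picture is of the moment at which its call begins: read the wrist's pose just before it. camera_params takes no time and is no camera call.
- sign_off(): hands the job in; it is judged then, once.
Trained networks look in the newest picture that a camera, given by its name, has taken for a name from the list of things; names that differ only in an ending like _2 or _b are one class to them, and where a whole thing is asked for, a point or a joint stands for the part that bears it (a point fixed in the world has none). Each returns a list of dicts, best first, with "confidence" (0 to 1); they miss things now and then, are a little off and sometimes report something else, mostly with a low value. They report only what shows in the picture. A call takes as long as a camera call. They do not tell look-alikes from the thing itself.
- viewer.look_for(camera, name): "extent" ([left, top, width, height] as shares, 0 to 1, of the picture: columns of its width, rows of its height, round what is visible of it).
- viewer.outline_of(camera, name): "mask" (400x640 bool, what is visible of it) and "extent" ([left, top, width, height] as shares, 0 to 1, of the picture: columns of its width, rows of its height, round what is visible of it).
- viewer.pinpoint(camera, name): "xy" ([column, row] as shares, 0 to 1, of the picture: columns of its width, rows of its height: a listed point, or the origin of a listed thing).
The state is a dict: "time": time; "qpos": joint angles; "dq": joint speeds; "joint_efforts": joint torques, N m; "eef_pos": TCP position; "tcp_rot": TCP orientation; "contact_force": force on the tool from outside, world axes, zero at the start; "wrist_torque": the same for the moment, N m; "opening": opening from 0.0 (shut) to 1.0 (fully open); "finger_force": force on a finger pad.
Only numpy, scipy, OpenCV 4.12 (cv2) and the standard library are available. Lean on these libraries where they do the work, as an engineer would, in place of code of your own. Each camera call takes 0.05 s, during which the arm holds its last target. There are 200 camera calls.

### The job

Check the steel retort stand base for stray magnetism: lift the hand probe out of its wooden block, turn it so that its pointer fin points the same way as the arrow line scribed on the base, and set its sprung foot down gently inside the scribed ring. Finish while holding the probe there, upright, pressed lightly so that the foot is pushed in about half of its travel and not to its stop; do not let go. Leave the base where it lies and leave the bench clamp with its glass U-tube, the boss head, the Petri dish and the crucible lid alone.

Things in the scene. Friction and masses are not known exactly. Their poses are not given: they have to be found in the camera images.
- probe: hand probe, 120 g, upright. Origin on its axis under the round collar that rests on the block; +z up the handle, +x to the fin. Collar 32 mm across, z 0 to 7 mm; black pointer fin on +x only, up to 17 mm wide, z 5 to 13 mm; grey square handle 26 x 26 mm, flats facing x and y, z 6 to 100 mm. Below: stem 13 mm across to z -45 mm, then steel sprung foot 8 mm across, round tip at z -58 mm
- probe_foot (a joint): how far the probe's sprung foot is pushed in, m: 0 when free, 0.012 at its stop. It takes 0.35 N to start it, then 350 N/m, so about 2.5 N at half travel
- probe_tip (a point): lowest point of the sprung foot, 58 mm below the probe's origin when not pressed
- fin_tip (a point): point of the pointer fin, 45 mm from the probe's long axis, 9 mm above its origin
- holder: fixed wooden block 70 x 70 mm, 65 mm high, with an upright through hole 18 mm across in the middle, in which the probe's stem and foot hang. Origin under its centre. Lift the probe straight up by at least 60 mm to clear it
- stand_base: steel retort stand base without its rod, loose, 1.9 kg: flat plate 200 mm (x) by 125 mm (y), 12 mm thick, lying flat. Origin under its centre. A round boss for the rod, 26 mm across and 6 mm high, stands at x +78 mm; the scribed spot is at x -55 mm
- spot (a point): centre of the scribed ring on the top face of the stand base. Dark ring 20 mm across inside, 25 mm outside, a dot in its middle. +x here (as the base's +x) is the direction of the dark scribed arrow line, which runs from the ring to an arrowhead about 66 mm from the centre, towards the boss
- clamp: bystander: fixed cast steel bench clamp holding a clear glass U-tube upright, 90 x 85 mm, 208 mm high in all. Origin under its centre
- boss_head: bystander: chrome boss head with two thumbscrews, about 76 x 70 x 54 mm high, loose. Origin under its centre
- petri: bystander: clear glass Petri dish 90 mm across, 15 mm high, loose. Origin under its centre
- crucible_lid: bystander: white porcelain crucible lid with a knob, 48 mm across, 21 mm high, loose. Origin under its centre
Things that resemble listed ones, but are neither listed nor needed, are in the scene too. What is meant by the probe is not green or turquoise, and is the smaller of those in its own colour.

How it is judged:
By the outcome, as a careful person would: the job done as asked, in the order asked, and still so for the second after the job is handed in, while the arm keeps its last pose, push and grip.
It also fails if it takes over 38 s, if anything falls off the work surface, if the arm or the gripper's body presses on something with over 40 N, if the wrist force passes 120 N, or if a joint passes its speed limit or range.

## Working session

There is one attempt and no reset: what is moved stays moved. The work goes in short steps, Python scripts to look and compute and a shell command to move; the robot and the scene stay as the last step left them, time stands still between calls to the robot, and variables do not carry over. Pictures are saved under pics/ and viewed, at most 10 in all, crops included, and the job is handed in when it is done.

```bash
mkdir -p pics; cat > h.py <<'E'
import numpy as np, cv2
from scipy.spatial.transform import Rotation as R
from plant import get_state, viewer, sign_off, ctrl
def cam(name, st=None):
    p=viewer.camera_params(name)
    f=200/np.tan(np.radians(p["fov_y"])/2)
    if name=="wrist":
        st=st or get_state()
        T=np.eye(4);T[:3,:3]=R.from_quat(st["tcp_rot"]).as_matrix();T[:3,3]=st["eef_pos"]
        T=T@np.array(p["hand_eye"])
    else:
        T=np.eye(4);a=np.array(p["attitude"]);T[:3,:3]=R.from_quat(a).as_matrix() if a.size==4 else a.reshape(3,3);T[:3,3]=p["xyz"]
    return p,f,T
def ray(name,px,st=None):
    p,f,T=cam(name,st); u,v=px[0]-p["cx"],px[1]-p["cy"]
    if name=="wrist":
        r=np.hypot(u,v);th=r/f;s=np.sin(th)/max(r,1e-9);d=np.array([u*s,-v*s,-np.cos(th)])
    else: d=np.array([u/f,-v/f,-1])
    d=T[:3,:3]@d
    return T[:3,3],d/np.linalg.norm(d)
def onz(name,px,z,st=None):
    o,d=ray(name,px,st); return o+d*(z-o[2])/d[2]
def proj(name,P,st=None):
    p,f,T=cam(name,st); q=T[:3,:3].T@(np.array(P)-T[:3,3])
    x,y,z=q[0],-q[1],-q[2]
    if name=="wrist":
        h=np.hypot(x,y);k=f*np.arctan2(h,z)/max(h,1e-9)
    else:k=f/z
    return np.array([p["cx"]+k*x,p["cy"]+k*y])
E
python3 - <<'E'
from h import *
for c in("scene","top","wrist"):
    cv2.imwrite(f"pics/{c}0.png",viewer.read_camera(c)); print(c,viewer.camera_params(c))
    if c=="wrist": continue
    for n in("probe","holder","stand_base","spot","fin_tip","clamp","boss_head","petri","crucible_lid"):
        for d in viewer.pinpoint(c,n): print(c,n,round(d["confidence"],2),np.round(np.array(d["xy"])*[640,400],1))
print(get_state(),ctrl.pinch_z)
E
```

```text
scene {'fov_y': 53.91023886703756, 'cx': 320.4438992595549, 'cy': 200.7490763283446, 'xyz': array([ 0.8630606 , -0.36455002,  0.89065192]), 'attitude': array([0.30172507, 0.08484345, 0.248336  , 0.91656576])}
scene probe 0.94 [369.1 118.8]
scene probe 0.89 [379.7 216.9]
scene probe 0.69 [314.5 196.2]
scene probe 0.6 [271.5 155.9]
scene probe 0.37 [398.1 170.8]
scene holder 0.78 [316.2 208.2]
scene stand_base 0.67 [231.3 337.9]
scene spot 0.92 [211.2 324.8]
scene fin_tip 0.98 [363.6 131.7]
scene fin_tip 0.83 [365.1 208.5]
scene fin_tip 0.71 [302.  185.4]
scene fin_tip 0.68 [276.3 144.7]
scene clamp 0.78 [394.6 170.5]
scene boss_head 0.72 [366.  296.5]
scene boss_head 0.22 [308.9 196. ]
scene petri 0.86 [247.7 231.6]
scene crucible_lid 0.52 [322.4 272.8]
top {'fov_y': 42.63370460362166, 'cx': 318.19611558112734, 'cy': 197.90995394053886, 'xyz': array([0.34132088, 0.16420857, 1.43985459]), 'attitude': array([ 0.06067901, -0.05791092, -0.69484026,  0.71425583])}
top probe 0.89 [180.3 224. ]
top probe 0.77 [286.2 291.3]
top probe 0.68 [306.4 156.8]
top probe 0.58 [322.4 213.7]
top holder 
[... 777 characters left out ...]
: 1.05, 'qpos': array([ 1.09800857e+00,  2.86289564e-01,  1.57669488e+00,  5.28393539e-05,
        1.27859503e+00, -1.49987318e-01]), 'dq': array([ 0.00153623,  0.00133734,  0.00117272, -0.00072211,  0.00139882,
       -0.00055473]), 'joint_efforts': array([-6.64530080e-05, -4.05974901e+01, -2.92942768e+01, -1.65256833e-04,
        5.68531777e-04,  4.18420370e-06]), 'eef_pos': array([0.2140737 , 0.64014519, 0.23133461]), 'tcp_rot': array([ 1.60707898e-01,  9.87002012e-01,  1.40262684e-05, -2.20635370e-05]), 'contact_force': array([-0.53090019,  0.01345758,  0.13492094]), 'wrist_torque': array([-0.01284134, -0.03350179,  0.02648383]), 'finger_force': 0.0, 'opening': 0.9988490793460197} 0.0187
```

View pics/scene0.png

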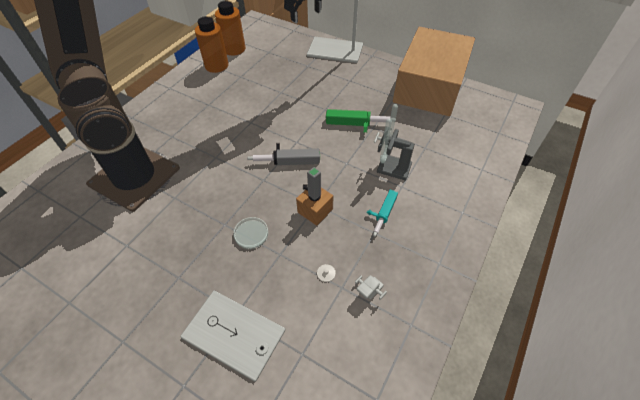

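View pics/top0.png

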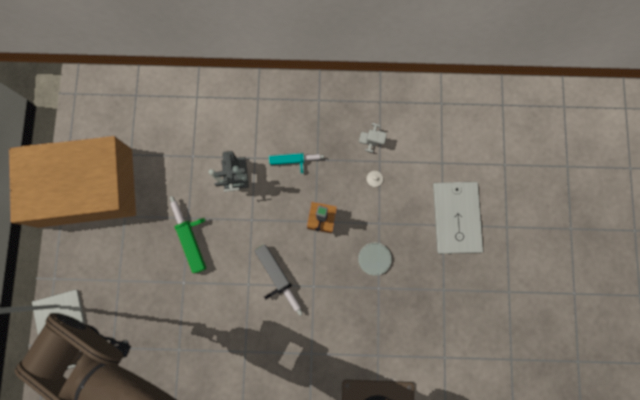

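The upright grey probe stands in the wooden block (scene ~(315,196), top ~(321,214)). The larger grey, green and turquoise look-alikes lie around it. The base is at scene (232,338), with its arrow running from the ring (212,321) to the boss (262,349).

```bash
python3 - <<'E'
from h import *
r=lambda a:np.round(a,4)
for c,pts in dict(scene=dict(holder=(316.2,208.2),probe=(314.5,196.2),fin=(302,185.4),spot=(211.2,324.8),spot_eye=(212,321),boss=(262,349),base=(231.3,337.9)),
  top=dict(holder=(321,218.9),probe=(322.4,213.7),fin=(313.6,232.4),spot=(456.8,234.7),spot_eye=(459.5,237),boss=(457,189),base=(455.4,217.1))).items():
    for n,p in pts.items():
        z=dict(holder=0,probe=.065,fin=.074,boss=.018,base=0).get(n,.012)
        print(c,n,r(onz(c,p,z)))
im=cv2.imread('pics/scene0.png');a=cv2.resize(im[150:240,270:370],None,fx=4,fy=4,interpolation=2)
im=cv2.imread('pics/top0.png');b=cv2.resize(im[185:255,280:380],None,fx=4,fy=4,interpolation=2)
im=cv2.imread('pics/wrist0.png')
cv2.imwrite('pics/c1.png',np.hstack([np.vstack([a,b])[:600],cv2.resize(im,(400,250))if 0 else np.zeros((600,1,3),np.uint8)]))
E
```

```text
scene holder [ 0.5274  0.1737 -0.    ]
scene probe [0.5282 0.1655 0.065 ]
scene fin [0.4845 0.1739 0.074 ]
scene spot [ 0.4924 -0.2303  0.012 ]
scene spot_eye [ 0.4884 -0.2226  0.012 ]
scene boss [ 0.6241 -0.2168  0.018 ]
scene base [ 0.5456 -0.2288  0.    ]
top holder [0.5253 0.1637 0.    ]
top probe [0.5313 0.1603 0.065 ]
top fin [0.479  0.1825 0.074 ]
top spot [ 0.4898 -0.2163  0.012 ]
top spot_eye [ 0.4835 -0.2237  0.012 ]
top boss [ 0.6185 -0.2175  0.018 ]
top base [ 0.5409 -0.2164  0.    ]
```

View pics/c1.png

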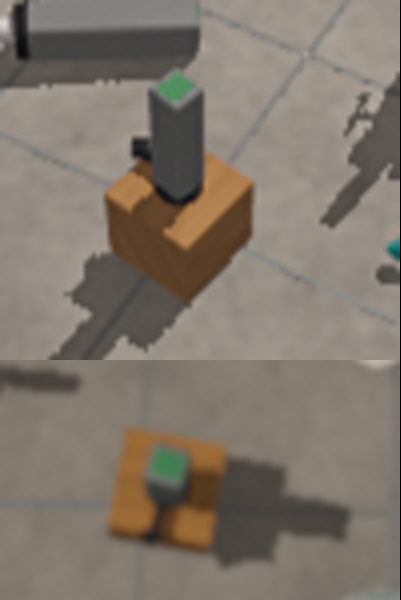

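```bash
python3 -m handwheel '[[[0.0854,-0.031,-0.0245,0,0],[0.0854,-0.031,-0.0245,0,0],[0.0854,-0.031,-0.0245,0,0],[0.0854,-0.031,-0.0245,0,0],[0.0854,-0.031,-0.0245,0,0],[0.0854,-0.031,-0.0245,0,0],[0.0854,-0.031,-0.0245,0,0],[0.0854,-0.031,-0.0245,0,0],[0.0854,-0.031,-0.0245,0,0],[0.0854,-0.031,-0.0245,0,0],[0.0854,-0.031,-0.0245,0,0],[0.0854,-0.031,-0.0245,0,0]]]'
python3 -m handwheel '[[[0.0854,-0.026,-0.019,0,0],[0.0854,-0.026,-0.019,0,0],[0.0854,-0.026,-0.019,0,0],[0.0854,0,0,0,0],[0.0854,0,0,0,0]]]'
python3 - <<'E'
from h import *
st=get_state()
im=viewer.read_camera("wrist");cv2.imwrite("pics/w1.png",im)
print(st["time"],st["eef_pos"],st["tcp_rot"],st["contact_force"])
for n,z in(("probe",.065),("fin_tip",.074),("holder",0)):
    for d in viewer.pinpoint("wrist",n):
        p=np.array(d["xy"])*[640,400]; print(n,round(d["confidence"],2),np.round(p),np.round(onz("wrist",p,z,st),4))
E
```

```text
time: 2.05
eef_pos: [0.4744, 0.2416, 0.2317]
tcp_rot: [0.161, 0.987, 0.0, 0.0]
contact_force: [0.7, 0.7, 0.2]
opening: 0.996
finger_force: 0.0
time: 2.47
eef_pos: [0.5302, 0.1632, 0.2313]
tcp_rot: [0.162, 0.987, 0.0, -0.0]
contact_force: [-0.4, -0.4, 0.4]
opening: 1.001
finger_force: 0.0
2.4667 [0.53020844 0.16322844 0.23134605] [ 1.62257639e-01  9.86748414e-01  1.26855387e-04 -1.01333424e-04] [-0.41571209 -0.41446555  0.37935035]
probe 0.95 [325. 173.] [0.5266 0.1658 0.065 ]
probe 0.73 [575.  72.] [0.4959 0.5078 0.065 ]
probe 0.57 [397. 270.] [0.6664 0.2102 0.065 ]
fin_tip 0.83 [547.  87.] [0.5042 0.4438 0.074 ]
fin_tip 0.66 [314. 134.] [0.4838 0.1685 0.074 ]
fin_tip 0.56 [396. 238.] [0.6196 0.2172 0.074 ]
holder 0.78 [321. 161.] [0.5272 0.1615 0.    ]
```

View pics/w1.png

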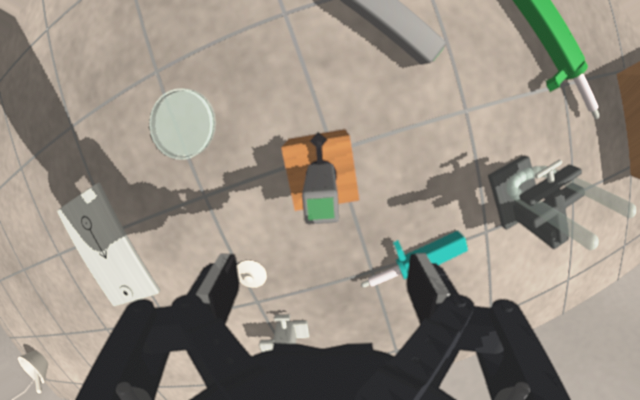

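The probe stands in the block, its green cap at about (321,208) and the fin pointing up to about (319,138). The fingers straddle it, clear of everything else.

```bash
python3 - <<'E'
from h import *
st=get_state()
im=cv2.imread("pics/w1.png"); c=im[150:250,280:360].astype(int)
m=((c[...,1]-np.maximum(c[...,0],c[...,2]))>20).astype(np.uint8)
cn=max(cv2.findContours(m,0,1)[0],key=cv2.contourArea)[:,0]+[280,150]
P=np.array([onz("wrist",p,.165,st)[:2] for p in cn])
print(cv2.minAreaRect((P*1000).astype(np.float32)), len(cn))
f=onz("wrist",(319,136),.074,st);c=cv2.minAreaRect(P.astype(np.float32))[0]
print(f,c,np.degrees(np.arctan2(f[1]-c[1],f[0]-c[0])), "tool xang",2*np.degrees(np.arctan2(st["tcp_rot"][1],st["tcp_rot"][0])))
x=R.from_quat(st["tcp_rot"]).as_matrix(); print("tool shift",x[:,:2].T@(np.array([*c,0])-[*st["eef_pos"][:2],0]))
E
```

```text
((525.2697143554688, 163.53028869628906), (19.630765914916992, 17.023204803466797), 75.79119110107422) 91
[0.48596575 0.17485986 0.074     ] (0.5252698063850403, 0.16353029012680054) 163.9201373969103 tool xang 161.59090763083591
tool shift [ 0.00274216 -0.00299944]
```

```bash
python3 -m handwheel '[[[0.0854,0.003,-0.002,0.028,-4],[0.0854,0,0,0.028,0],[0.0854,0,0,0.028,0],[0.0854,0,0,0.028,0],[0.0854,0,0,0,0],[0.02,0,0,0,0],[0.02,0,0,0,0],[0.02,0,0,0,0],[0.02,0,0,0,0],[0.02,0,0,0,0],[0.02,0,0,0,0],[0.02,0,0,0,0]]]' 50
```

```text
time: 3.67
eef_pos: [0.5272, 0.1637, 0.1213]
tcp_rot: [0.126, 0.992, 0.0, 0.001]
contact_force: [-1.4, 0.2, 5.3]
opening: 0.297
finger_force: 50.0
```

```bash
python3 -m handwheel '[[[0.02,0,0,-0.01,0],[0.02,0,0,-0.025,0],[0.02,0,0,-0.03,0],[0.02,0,0,-0.025,0],[0.02,0,0,-0.01,0],[0.02,0,0,0,0]]]'
python3 - <<'E'
from h import *
st=get_state();a=2*np.degrees(np.arctan2(st["tcp_rot"][1],st["tcp_rot"][0]))
print(a)
for c in("scene","top"): viewer.read_camera(c); 
im=viewer.read_camera("wrist");cv2.imwrite("pics/w2.png",im)
for c,n,z in(("wrist","probe",.165),("wrist","fin_tip",.174),("wrist","spot",.012),("scene","spot",.012),("top","spot",.012),("wrist","probe_tip",.1)):
    for d in viewer.pinpoint(c,n):
        p=np.array(d["xy"])*[640,400]; print(c,n,round(d["confidence"],2),np.round(p),np.round(onz(c,p,z,st),4))
E
```

```text
time: 4.17
eef_pos: [0.5276, 0.1637, 0.2227]
tcp_rot: [0.126, 0.992, 0.001, 0.003]
contact_force: [-0.7, 0.3, -1.7]
opening: 0.3
finger_force: 49.9
165.50206497441485
wrist probe 0.95 [324. 220.] [0.5304 0.1628 0.165 ]
wrist probe 0.85 [391. 280.] [0.5946 0.2011 0.165 ]
wrist probe 0.72 [583.  97.] [0.4827 0.3981 0.165 ]
wrist fin_tip 0.74 [392. 250.] [0.5621 0.2052 0.174 ]
wrist fin_tip 0.64 [558. 107.] [0.4857 0.3574 0.174 ]
wrist fin_tip 0.58 [320. 158.] [0.4848 0.1723 0.174 ]
wrist spot 0.9 [ 74. 212.] [ 0.49   -0.2356  0.012 ]
scene spot 0.63 [212. 324.] [ 0.4918 -0.2282  0.012 ]
top spot 0.7 [457. 235.] [ 0.4876 -0.2165  0.012 ]
wrist probe_tip 0.39 [607. 142.] [0.5536 0.513  0.1   ]
wrist probe_tip 0.22 [244. 277.] [0.6001 0.0596 0.1   ]
```

View pics/w2.png

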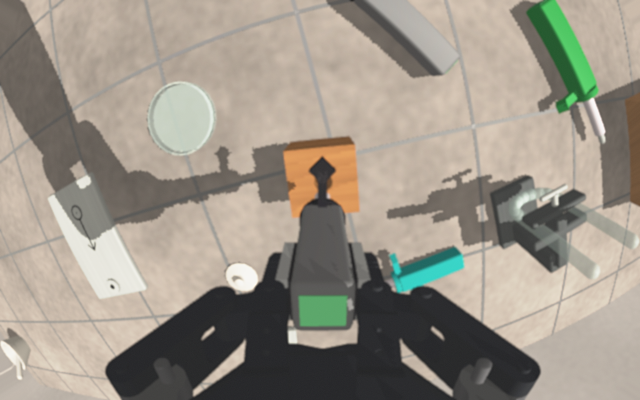

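```bash
python3 -m handwheel '[[[0.02,-0.003,-0.02,0,0],[0.02,-0.0055,-0.036,0,0],[0.02,-0.0055,-0.036,0,0],[0.02,-0.0055,-0.036,0,0],[0.02,-0.0055,-0.036,0,0],[0.02,-0.0055,-0.036,0,0],[0.02,-0.0055,-0.036,0,0],[0.02,-0.0055,-0.036,0,0],[0.02,-0.0055,-0.036,0,0],[0.02,-0.0055,-0.036,0,0],[0.02,-0.0055,-0.036,0,0],[0.02,0,0,0,0]]]'
python3 -m handwheel '[[[0.02,0,0,0,4],[0.02,0,0,0,7],[0.02,0,0,0,7],[0.02,0,0,0,7],[0.02,0,0,0,7],[0.02,0,0,0,7],[0.02,0,0,0,7],[0.02,0,0,0,7],[0.02,0,0,0,7],[0.02,0,0,0,7],[0.02,0,0,0,7],[0.02,0,0,0,7]]]'
python3 -m handwheel '[[[0.02,0,0,0,7],[0.02,0,0,0,7],[0.02,0,0,0,7],[0.02,0,0,0,7],[0.02,0,0,0,7],[0.02,0,0,0,7],[0.02,0,0,0,7],[0.02,0,0,0,7],[0.02,0,0,0,7],[0.02,0,0,0,7],[0.02,0,0,0,7],[0.02,0,0,0,5]]]'
python3 -m handwheel '[[[0.02,0,0,0,0],[0.02,0,0,0,0]]]'
python3 - <<'E'
from h import *
st=get_state();a=2*np.degrees(np.arctan2(st["tcp_rot"][1],st["tcp_rot"][0]))
print(a,st["qpos"])
im=viewer.read_camera("wrist");cv2.imwrite("pics/w3.png",im)
for n,z in(("probe",.165),("fin_tip",.174),("spot",.012),("stand_base",0),("probe_tip",.107)):
    for d in viewer.pinpoint("wrist",n):
        p=np.array(d["xy"])*[640,400]; print(n,round(d["confidence"],2),np.round(p),np.round(onz("wrist",p,z,st),4))
E
```

```text
time: 5.62
eef_pos: [0.4863, -0.2246, 0.2194]
tcp_rot: [0.129, 0.992, -0.002, 0.0]
contact_force: [0.1, -0.2, -1.1]
opening: 0.299
finger_force: 50.2
time: 6.62
eef_pos: [0.487, -0.2183, 0.2189]
tcp_rot: [0.742, 0.67, -0.0, -0.0]
contact_force: [0.5, -0.3, -1.8]
opening: 0.297
finger_force: 50.1
time: 7.62
eef_pos: [0.487, -0.2183, 0.2189]
tcp_rot: [1.0, 0.019, -0.0, -0.0]
contact_force: [-0.6, -0.3, -1.4]
opening: 0.299
finger_force: 50.1
time: 7.78
eef_pos: [0.487, -0.2185, 0.2191]
tcp_rot: [1.0, 0.023, -0.0, -0.0]
contact_force: [-0.4, -0.0, 0.1]
opening: 0.296
finger_force: 50.1
2.653429825485167 [-6.11879465e-01 -1.52056756e-02  1.93454510e+00  1.02332557e-04
  1.22278251e+00  9.12570850e-01]
probe 0.92 [324. 219.] [ 0.485  -0.2203  0.165 ]
probe 0.84 [ 54. 254.] [0.4279 0.0509 0.165 ]
probe 0.79 [41. 29.] [0.6431 0.032  0.165 ]
fin_tip 0.82 [ 40. 259.] [0.4239 0.0692 0.174 ]
fin_tip 0.59 [320. 158.] [ 0.5298 -0.2157  0.174 ]
fin_tip 0.55 [37. 57.] [0.6158 0.0236 0.174 ]
spot 0.78 [324. 167.] [ 0.4869 -0.2207  0.012 ]
stand_base 0.56 [326. 120.] [ 0.5401 -0.2214  0.    ]
probe_tip 0.61 [ 75. 289.] [0.3351 0.1082 0.107 ]
probe_tip 0.57 [66. 18.] [0.6675 0.0588 0.107 ]
```

View pics/w3.png

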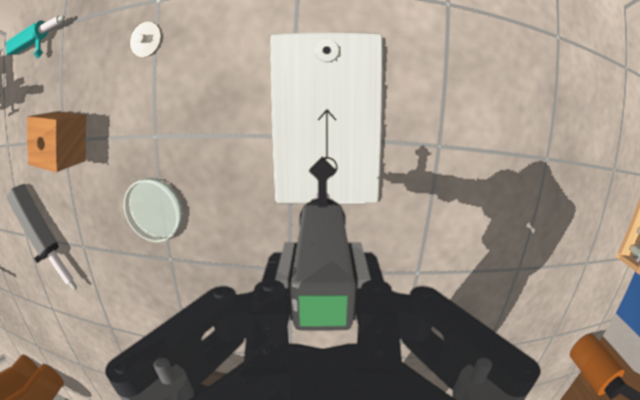

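The base lies below with corners ~(271,35),(383,34),(379,202),(275,202), boss (327,50) and arrowhead (327,110). The held probe's fin, at ~(322,165), hides most of the ring.

```bash
cat > m.py <<'E'
from h import *
def measure(fn,st):
    im=cv2.imread(fn)
    d=viewer.outline_of("wrist","stand_base")
    m=d[0]["mask"].astype(np.uint8)
    cn=max(cv2.findContours(m,0,1)[0],key=cv2.contourArea)[:,0]
    P=np.array([onz("wrist",p,.012,st)[:2] for p in cn])*1000
    r=cv2.minAreaRect(P.astype(np.float32)); print("base rect",d[0]["confidence"],r)
    c=im[270:345,280:370].astype(int)
    g=((c[...,1]-np.maximum(c[...,0],c[...,2]))>20).astype(np.uint8)
    cn=max(cv2.findContours(g,0,1)[0],key=cv2.contourArea)[:,0]+[280,270]
    G=np.array([onz("wrist",p,st["eef_pos"][2]+.0437,st)[:2] for p in cn])*1000
    print("green",cv2.minAreaRect(G.astype(np.float32)))
    return im
E
python3 - <<'E'
from m import *
st=get_state(); im=measure("pics/w3.png",st)
pz=st["eef_pos"][2]-.0563
b=onz("wrist",(327,50),.018,st);a=onz("wrist",(327,110),.012,st)
print("boss",b,"arrowhead",a,np.degrees(np.arctan2((b-a)[1],(b-a)[0])))
print("fin tip",onz("wrist",(322.5,156),pz+.009,st), st["eef_pos"])
cv2.imwrite("pics/w3c.png",cv2.resize(im[90:350,230:420],None,fx=3,fy=2.3*1,interpolation=2))
E
```

```text
base rect 0.75 ((542.8429565429688, -222.58364868164062), (198.88096618652344, 126.25672912597656), 2.4533097743988037)
green ((484.5593566894531, -219.74656677246094), (17.00748062133789, 19.898975372314453), 2.4831058979034424)
boss [ 0.61999752 -0.21899171  0.018     ] arrowhead [ 0.55255893 -0.22206903  0.012     ] 2.6126812973095372
fin tip [ 0.53048123 -0.21784461  0.17200059] [ 0.48706728 -0.21882412  0.21930059]
```

View pics/w3c.png

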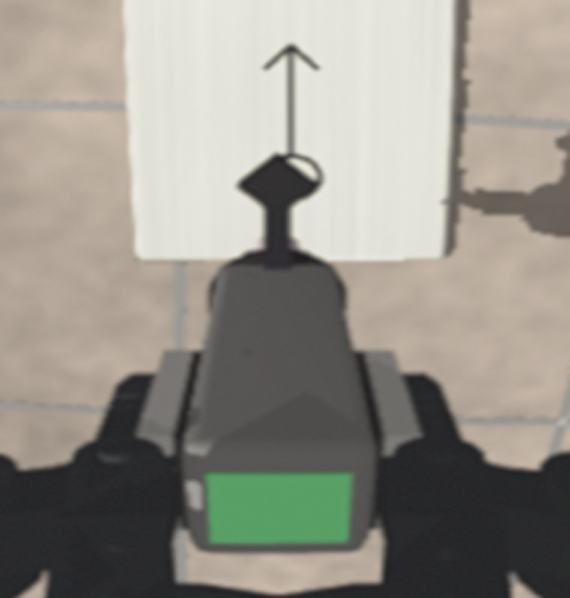

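```bash
python3 -m handwheel '[[[0.02,0.001,0.0055,0.015,0],[0.02,0,0,0.025,0],[0.02,0,0,0.02,0],[0.02,0,0,0.012,0],[0.02,0,0,0.003,0],[0.02,0,0,0,0]]]'
python3 - <<'E'
from m import *
st=get_state(); im=viewer.read_camera("wrist"); cv2.imwrite("pics/w4.png",im)
cv2.imwrite("pics/s4.png",viewer.read_camera("scene"))
viewer.read_camera("wrist");measure("pics/w4.png",st); print(st["eef_pos"],2*np.degrees(np.arctan2(st["tcp_rot"][1],st["tcp_rot"][0])))
for n in("probe_tip","spot","fin_tip"):
  for c in("scene","wrist"):
    for d in viewer.pinpoint(c,n)[:4]: print(c,n,round(d["confidence"],2),np.round(np.array(d["xy"])*[640,400],1))
s=cv2.imread("pics/s4.png")
a=cv2.resize(im[20:280,220:430],(400,495),interpolation=2); b=cv2.resize(s[230:380,160:280],(396,495),interpolation=2)
cv2.imwrite("pics/c4.png",np.hstack([a,b]))
E
```

```text
time: 8.63
eef_pos: [0.4879, -0.224, 0.1434]
tcp_rot: [1.0, 0.022, -0.001, -0.001]
contact_force: [1.4, 0.3, -1.5]
opening: 0.297
finger_force: 50.1
base rect 0.86 ((540.7301025390625, -220.43804931640625), (197.0789031982422, 124.00617218017578), 2.6368532180786133)
green ((485.4164123535156, -224.97283935546875), (17.039594650268555, 19.90274429321289), 2.464524030685425)
[ 0.48785762 -0.22399934  0.14344658] 2.511754201454055
scene probe_tip 0.42 [243.5 160.1]
wrist probe_tip 0.54 [ 49.1 313.3]
wrist probe_tip 0.36 [22.  11.8]
scene spot 0.98 [211.2 321. ]
scene spot 0.59 [220.7 318.2]
wrist spot 0.86 [321.4 186.6]
scene fin_tip 0.95 [363.4 129.3]
scene fin_tip 0.7 [221. 318.]
scene fin_tip 0.69 [278.3 140.2]
scene fin_tip 0.59 [363.4 209.1]
wrist fin_tip 0.93 [ 11.8 279.1]
wrist fin_tip 0.8 [320.9 156. ]
```

View pics/c4.png

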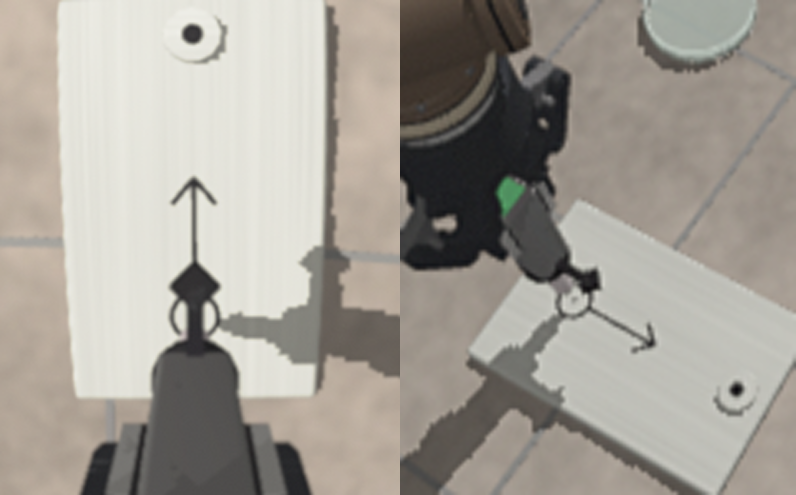

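The fin lines up with the arrow. In the wrist picture the ring is centred at ~(322,185) and the fin apex at ~(322,157). In the scene picture the ring is at ~(212.4,321), with the foot just above it.

```bash
python3 - <<'E'
from h import *
st=get_state(); p=st["eef_pos"]; u=np.array([np.cos(.0445),np.sin(.0445)])
print("spot w",onz("wrist",(321.9,185),.012,st),"s",onz("scene",(212.4,321.2),.012))
a=onz("wrist",(321.9,20+177*260/495),.012,st); print("arrowhead->spot",a[:2]-.066*u)
b=onz("wrist",(220+192*.525,20+34*260/495),.018,st); print("boss->spot",b[:2]-.133*u)
f=onz("wrist",(321.9,157.1),p[2]-.0473,st); print("axis from fin",f[:2]-.045*u,p)
t=[*p[:2],p[2]-.1143]; q=proj("scene",t); print("tip exp scene",q,"crop",400+(q[0]-160)*3.3,(q[1]-230)*3.3)
E
```

```text
spot w [ 0.48795692 -0.22491746  0.012     ] s [ 0.48944543 -0.22251907  0.012     ]
arrowhead->spot [ 0.4884686  -0.22504856]
boss->spot [ 0.48800358 -0.22427157]
axis from fin [ 0.4862547  -0.22513956] [ 0.48848709 -0.22441045  0.14477016]
tip exp scene [209.64206801 318.81661234] crop 563.8188244406529 293.0948207221313
```

```bash
cat > f.py <<'E'
from h import *
F=[];Z=[]
for i in range(8):
    viewer.read_camera("top"); s=get_state(); F.append(s["contact_force"]);Z.append(s["eef_pos"])
print("F",np.mean(F,0).round(2),"sd",np.std(F,0).round(2),"pos",np.mean(Z,0).round(5),"sdz",np.std(Z,0)[2].round(5),s["time"])
E
python3 f.py
python3 -m handwheel '[[[0.02,0.0015,0,0.005,0],[0.02,0,0,0.005,0],[0.02,0,0,0.003,0],[0.02,0,0,0,0],[0.02,0,0,0,0]]]'; python3 f.py
```

```text
F [-0.02  0.12 -1.71] sd [0.39 0.58 0.58] pos [ 0.48832 -0.2243   0.14438] sdz 0.00012 9.5333
time: 9.95
eef_pos: [0.4895, -0.224, 0.1307]
tcp_rot: [1.0, 0.022, -0.001, -0.0]
contact_force: [0.6, -0.2, -1.9]
opening: 0.3
finger_force: 50.1
F [ 0.03 -0.08 -1.07] sd [0.41 0.3  0.36] pos [ 0.48989 -0.22431  0.13146] sdz 0.00017 10.35
```

```bash
for i in 1 ; do python3 -m handwheel '[[[0.02,0,0,0.002,0],[0.02,0,0,0.002,0],[0.02,0,0,0,0],[0.02,0,0,0,0]]]'; python3 f.py; done; python3 -m handwheel '[[[0.02,0,0,0.002,0],[0.02,0,0,0,0],[0.02,0,0,0,0]]]'; python3 f.py
```

```text
time: 10.68
eef_pos: [0.4896, -0.2241, 0.127]
tcp_rot: [1.0, 0.022, -0.0, -0.0]
contact_force: [0.4, 0.5, -0.8]
opening: 0.298
finger_force: 50.1
F [-0.14 -0.13 -1.19] sd [0.55 0.33 0.25] pos [ 0.48982 -0.22425  0.12734] sdz 9e-05 11.0833
time: 11.33
eef_pos: [0.4899, -0.2243, 0.1254]
tcp_rot: [1.0, 0.022, 0.0, 0.0]
contact_force: [0.4, 0.5, -0.6]
opening: 0.301
finger_force: 50.2
F [ 0.23  0.35 -0.85] sd [0.37 0.44 0.64] pos [ 0.4899  -0.2243   0.12544] sdz 2e-05 11.7333
```

```bash
python3 -m handwheel '[[[0.02,0,0,0.002,0],[0.02,0,0,0,0],[0.02,0,0,0,0]]]'; python3 f.py;python3 -m handwheel '[[[0.02,0,0,0.002,0],[0.02,0,0,0,0],[0.02,0,0,0,0]]]'; python3 f.py
```

```text
time: 11.98
eef_pos: [0.4898, -0.2243, 0.1233]
tcp_rot: [1.0, 0.022, 0.0, 0.0]
contact_force: [0.7, 0.4, 0.4]
opening: 0.294
finger_force: 50.4
F [-0.25  0.02  0.  ] sd [0.49 0.43 0.53] pos [ 0.48986 -0.22427  0.1234 ] sdz 2e-05 12.3833
time: 12.63
eef_pos: [0.4898, -0.2243, 0.1213]
tcp_rot: [1.0, 0.022, 0.0, 0.0]
contact_force: [-0.5, -0.1, -0.2]
opening: 0.296
finger_force: 50.5
F [0.25 0.17 0.73] sd [0.39 0.42 0.39] pos [ 0.48985 -0.22427  0.1214 ] sdz 1e-05 13.0333
```

```bash
python3 -m handwheel '[[[0.02,0,0,0.0015,0],[0.02,0,0,0,0],[0.02,0,0,0,0]]]'; python3 f.py;python3 f.py
python3 - <<'E'
from h import *
s=get_state();im=viewer.read_camera("wrist");sc=viewer.read_camera("scene");print(s["eef_pos"],2*np.degrees(np.arctan2(s["tcp_rot"][1],s["tcp_rot"][0])))
cv2.imwrite("pics/c5.png",np.hstack([cv2.resize(im[20:280,220:430],(400,495),interpolation=2),cv2.resize(sc[230:380,160:280],(396,495),interpolation=2)]))
E
```

```text
time: 13.28
eef_pos: [0.4899, -0.2243, 0.1198]
tcp_rot: [1.0, 0.022, 0.0, 0.0]
contact_force: [-0.5, 0.6, 1.4]
opening: 0.3
finger_force: 50.5
F [-0.04 -0.24  1.19] sd [0.35 0.42 0.46] pos [ 0.48985 -0.22427  0.11988] sdz 1e-05 13.6833
F [ 0.13 -0.18  1.33] sd [0.3  0.45 0.55] pos [ 0.48983 -0.22427  0.11986] sdz 1e-05 14.0833
[ 0.48981287 -0.22424051  0.11983554] 2.5075996335992743
```

View pics/c5.png

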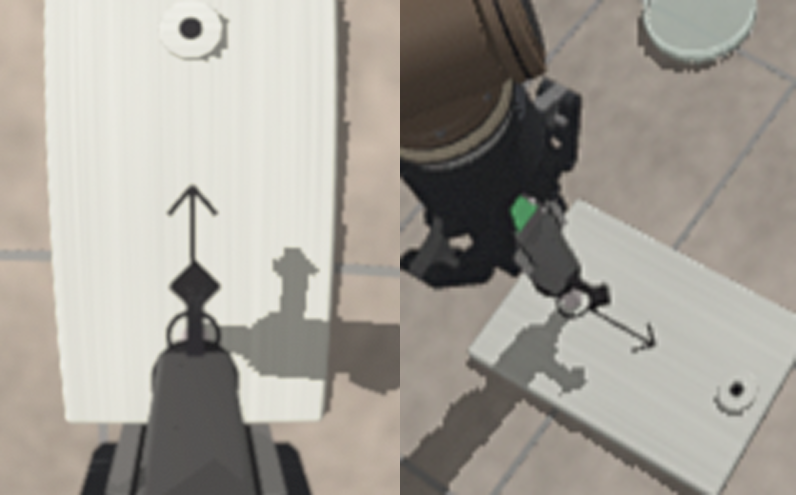

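The foot sits inside the ring in both views, the fin lies along the arrow, and the net push is about 2.5 N, which is roughly half travel.

```bash
python3 -c "
from plant import sign_off; print(sign_off())"
```

```text
the job is handed in; nothing more can be done
None
```

I've handed the job in at about 14 s with the probe still gripped, fin within about half a degree of the arrow, foot inside the scribed ring and pressed about 6 of 12 mm (about 2.5 N net, estimated from the wrist force and the descent after contact); the pictures show no sign that the base or the bystanders moved.

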